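# Press the stirrer bearing into the reactor lid

## Task

Take the large stirrer bearing (the tall white plug with a wide head and a dark shaft hole, not the small bearing or the low blank cap) and press it, spigot down, into the open centre neck of the steel reactor lid until its head sits flush on the neck. It pushes a stiff seal ring ahead of it; stop pressing when the force rises sharply at the shoulder, do not crush it, and let go.

Things in the scene. Friction and masses are not known exactly. Their poses are not given: they have to be found in the camera images.
- bearing_mid (a point): Centre of the large bearing: white plastic, 0.1-0.2 kg, 60 mm high, upright on the bench. Upper half: head 50 mm across, 30 high, solid flat top with a dark 12 mm shaft hole. Lower half: spigot 34 mm across, its last 7 mm tapering to 28. The point is level with the head's underside; z = axis, up to the head. Not wanted: small bearing (head 32 mm, 46 high), blank cap (50 mm, 24 high, no hole).
- lid: Steel reactor lid, fixed: round plate 176 mm across, top 24 mm above the bench; in its middle an upright neck 62 mm across, its flat top face 75 mm above the bench; two closed side ports with black caps, 52 mm above the bench. Origin on the neck's axis at bench height, z up. More than 60 N on the lid or its seal ring crushes it.
- mouth (a point): Centre of the neck's open mouth, level with its top face, 75 mm above the bench. The bore is 43 mm wide at the mouth, narrows to 37 mm within 7 mm, then runs straight down 42 mm more. When the bearing is home, its bearing_mid point coincides with this point.
- seal (a joint): Depth (m) the black rubber seal ring in the bore has been pushed down: 0 at the start, its top 16 mm below the neck's face, so a bearing set loosely in stands 14 mm proud; 0.014 when the bearing is home. The ring resists with 8 to 12 N and stays where left; then the head meets the neck's face (the shoulder) and the force rises sharply.

How it is judged:
By the outcome, as a careful person would: the job done as asked, in the order asked, and still so for the second after the job is handed in, with the robot touching nothing.
It also fails if it takes over 43 s, if anything falls off the work surface, if the arm or the gripper's body presses on something with over 40 N, if the wrist force passes 120 N, or if a joint passes its speed limit or range.

## Robot

A 7-joint arm with a two-finger parallel gripper is mounted at the origin on the work surface. World frame = base frame: x ahead of the robot, y to its left, z up, the work surface at z = 0. Lengths are in m, angles in rad, forces in N, time in s.
With the tool pointing down it reaches from about 0.4 to 0.75 m from the base axis. Payload 19.5 kg.
Tool frame: the origin (TCP) lies between the finger pads; the fingertips stand 25 mm ahead of it and the grasp point (between the pads) lies 6 mm ahead of it; z points along the fingers, y is the direction in which the jaws open and shut (so a half turn about z gives the same grasp; the last joint's range is limited). The gripper opens to 85 mm and grips with 20 to 120 N. Pads are 22 mm wide; open, the fingers measure 114 mm over their backs; the gripper's body (76 mm by 85 mm) begins 54 mm behind the grasp point. The pads swing forward as they close: fully open they stand 13 mm farther back than shut.
Start: joints at [-1.269, 0.707, -0.028, 1.485, 0.022, 0.951, -0.075], TCP at [0.194, 0.541, 0.256] pointing down, gripper open.
Joint ranges: [-2.71, 2.71], [-0.32, 2.16], [-1.57, 1.52], [0, 2.45], [-1.46, 4.6], [0, 2.02], [-2.83, 2.83]. Speed limits (rad/s): [1.89, 1.89, 2.57, 2.57, 3.01, 3.01, 3.01].

## Interface

Orientations are given as a unit quaternion [x, y, z, w].
In Python, from cell import state, vision, robot gives the robot as it stands. The module is installed in compiled form; this text tells all that it offers.
- The arm moves only by the tool servo_tool, never from a script. Its argument "commands" is one flat list of numbers, 4 for each row, row after row: the shift along the world's x, y, z in mm, then the turn about the world's z in rad. A call has exactly 10 rows; each row is the pose to reach, as a shift and turn from the pose commanded when the call began; what a row does not reach only later rows make up. A row lasts 1/10 s, in which the tool goes at most 50 mm and 8.59 degrees, less where a joint would pass 70% of its speed; a pose out of reach is approached as far as the arm can. A call with a gripper value outside its range is refused whole. "claw" is the finger opening in mm, from 0 to 85.4, set as the call begins (left out, the last holds). The fingers move at their own pace and stop on an object; the grip force is fixed at half the most. Time passes only in rows, so rows that repeat a pose let the fingers close, or fill a call up. It gives the time, the measured TCP pose, the force and the opening at its end, in the units of the state.
- state(): the state, without advancing time (a new reading comes with each control period).
- vision.capture(name): name is "scene" or "top" or "wrist"; returns the picture (420x560x3 uint8, red, green, blue); there is no depth.
- vision.get_calibration(name): a dict with "camera_matrix" (3x3 intrinsics, pixels), "view" (4x4, takes a point from world to camera coordinates). Camera axes: x right, y down, z forward; pixel columns grow to the right and rows downward; lengths in m; the calibration is good to about 2 mm. The wrist camera is an equidistant fisheye: a pixel r from the principal point sees the ray r / f radians off the axis. A picture is of the moment at which its call begins: read the wrist's pose just before it. get_calibration takes no time and is no camera call; for the wrist camera it gives the pose at the moment of the call.
- robot.finish_job(): hands the job in, once; it reports no verdict.
The state is a dict: "clock": time; "joint_positions": joint angles; "qd": joint speeds; "joint_torque": joint torques, N m; "tool_pos": TCP position; "tool_rot": TCP orientation; "wrist_force": force on the tool from outside, world axes, zero at the start; "ft_torque": the same for the moment, N m; "opening": finger opening in m.
Only numpy, scipy, OpenCV 4.12 (cv2) and the standard library are available. Lean on these libraries where they do the work, as an engineer would, in place of code of your own. Each camera call takes 0.05 s, during which the arm holds its last target. There are 200 camera calls.

## Working session

There is one attempt and no reset: what is moved stays moved. The work goes in short steps, Python scripts to look and compute and a tool call to move; the robot and the scene stay as the last step left them, time stands still between calls to the robot, and variables do not carry over. Pictures are saved under pics/ and viewed, about 8 in all and at most 12, crops included, and the job is handed in when it is done.

Besides the shell and the picture viewer there is one more tool, called after "Emit:" as a command line: name --argument value ..., lists and objects as JSON in quotes. servo_tool: Moves the arm, as the interface text tells. Its arguments: {"type":"object","properties":{"commands":{"type":"array"},"claw":{"type":"number"}},"required":["commands"]}

```bash
mkdir -p pics; cat > h.py <<'E'
import numpy as np, cv2
from cell import state, vision, robot
def snap(n,f):
    c=vision.get_calibration(n); im=vision.capture(n); cv2.imwrite('pics/'+f,im[:,:,::-1]); return im,c
def ray(c,n,uv):
    K=np.array(c["camera_matrix"]);V=np.array(c["view"])
    x=(uv[0]-K[0,2])/K[0,0];y=(uv[1]-K[1,2])/K[1,1]
    if n=='wrist':
        r=np.hypot(x,y); s=np.sin(r)/r if r>1e-9 else 1; d=np.array([x*s,y*s,np.cos(r)])
    else: d=np.array([x,y,1.])
    R=V[:3,:3]; return -R.T@V[:3,3], R.T@d
def onz(c,n,uv,z):
    o,d=ray(c,n,uv); return o+d*(z-o[2])/d[2]
E
python3 - <<'E'
from h import *
a,ca=snap('top','top.png');b,cb=snap('scene','scene.png')
np.set_printoptions(precision=4,suppress=True)
print(ca,cb,vision.get_calibration('wrist'));s=state();print(s)
E
```

```text
{'camera_matrix': array([[533.7682,   0.    , 272.6148],
       [  0.    , 533.7682, 215.3444],
       [  0.    ,   0.    ,   1.    ]]), 'view': array([[ 0.057 , -0.9984,  0.0027, -0.0113],
       [-0.974 , -0.0562, -0.2192,  0.5365],
       [ 0.219 ,  0.0098, -0.9757,  0.8287],
       [ 0.    ,  0.    ,  0.    ,  1.    ]])} {'camera_matrix': array([[383.6979,   0.    , 272.8117],
       [  0.    , 383.6979, 205.4793],
       [  0.    ,   0.    ,   1.    ]]), 'view': array([[ 0.8406,  0.5415, -0.0093, -0.4382],
       [ 0.3783, -0.5993, -0.7055, -0.1143],
       [-0.3876,  0.5896, -0.7086,  0.8664],
       [ 0.    ,  0.    ,  0.    ,  1.    ]])} {'camera_matrix': array([[325.1923,   0.    , 282.7255],
       [  0.    , 325.1923, 208.5934],
       [  0.    ,   0.    ,   1.    ]]), 'view': array([[ 0.3362,  0.9418, -0.0001, -0.5736],
       [ 0.9058, -0.3234,  0.2738, -0.0359],
       [ 0.2578, -0.0922, -0.9618,  0.3778],
       [ 0.    ,  0.    ,  0.    ,  1.    ]])}
{'clock': 0.1, 'joint_positions': array([-1.2687,  0.707 , -0.0276,  1.4849,  0.022 ,  0.9509, -0.0755]), 'qd': array([-0.0001, -0.0007,  0.0018, -0.002 ,  0.0005, -0.0003,  0.001 ]), 'joint_torque': array([  0.0036, -88.4274,   1.2371, -23.645 ,   0.0171,   0.005 ,
         0.    ]), 'tool_pos': array([0.1937, 0.5412, 0.2559]), 'tool_rot': array([ 0.171 ,  0.9853, -0.0005, -0.0001]), 'wrist_force': array([-0.1598,  0.1517,  0.4199]), 'ft_torque': array([ 0.0273, -0.0186,  0.0026]), 'opening': 0.085598112974259}
```

View pics/top.png

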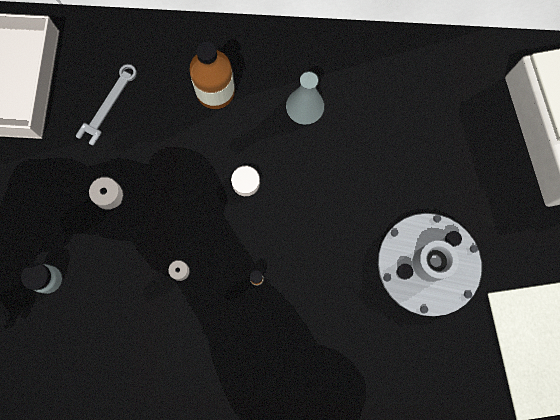

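View pics/scene.png

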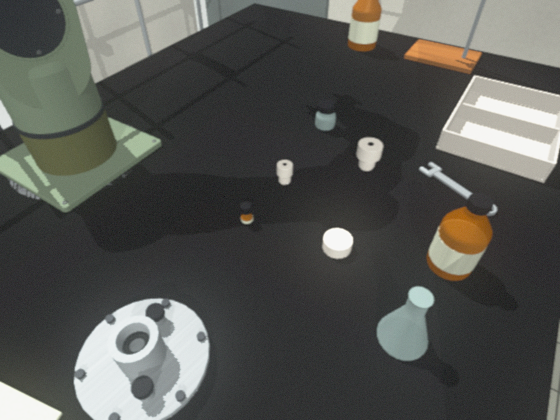

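The large bearing is at top (103,190) / scene (370,144), the small bearing at top (179,270) and the blank cap at top (245,180). The neck mouth is at top (436,260) / scene (136,342).

```bash
python3 - <<'E'
from h import *
ct=vision.get_calibration('top');cs=vision.get_calibration('scene')
for n,t,s,z in(('bearing',(103,190.5),(370,144),.06),('mouth',(436.5,260),(136.5,342),.075),('small',(178,270),(285,164),.046),('vial',(42,275),(325,115),.03)):
    p=onz(ct,'top',t,z);print(n,p.round(4),onz(cs,'scene',s,z).round(4),np.hypot(*p[:2]))
E
```

```text
bearing [0.5624 0.3063 0.06  ] [0.5628 0.3037 0.06  ] 0.6404188339800344
mouth [ 0.4746 -0.2476  0.075 ] [ 0.4854 -0.2546  0.075 ] 0.5352658630178676
small [0.4379 0.1703 0.046 ] [0.4405 0.171  0.046 ] 0.46989473552123334
vial [0.4182 0.4    0.03  ] [0.4145 0.397  0.03  ] 0.5787157817324322
```

Emit:
servo_tool --commands '[41,-26,0,0,82,-52,0,0,123,-78,-5,0,164,-104,-15,0,205,-130,-25,0,246,-156,-35,0,287,-182,-45,0,328,-208,-55,0,369,-236,-60,0,369,-236,-60,0]' --claw 85

```text
clock: 1.1
tool_pos: [0.5673, 0.2993, 0.1946]
tool_rot: [0.175, 0.985, -0.002, 0.001]
wrist_force: [-1.3, 0.2, 0.3]
opening: 0.0851
```

```bash
python3 - <<'E'
from h import *
snap('wrist','w1.png');s=state();print(s['tool_pos'],s['tool_rot'],s['joint_positions'],s['wrist_force'])
E
```

```text
[0.56465406 0.30243538 0.19507081] [ 1.73264302e-01  9.84874921e-01 -9.17221315e-04 -1.75859672e-04] [-0.50077317  0.88085777 -0.09478566  1.29435779  0.08985343  0.97196564
  0.61044751] [0.46091696 0.72486584 0.60413365]
```

View pics/w1.png

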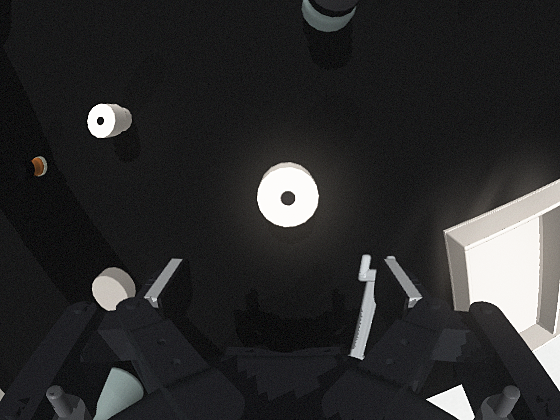

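The wrist picture shows the large bearing's hole at (288,198) between the open jaws.

```bash
python3 - <<'E'
from h import *
s=state();c=vision.get_calibration('wrist')
p=onz(c,'wrist',(288,198),.06);print(p,s['tool_pos'],(p-s['tool_pos'])*1e3)
E
```

```text
[0.55958754 0.30733866 0.06      ] [0.56465406 0.30243538 0.19507081] [  -5.06652446    4.90328511 -135.07081366]
```

Emit:
servo_tool --commands '[-1.5,1.5,-25,0,-1.5,1.5,-55,0,-1.5,1.5,-85,0,-1.5,1.5,-105,0,-1.5,1.5,-120,0,-1.5,1.5,-130,0,-1.5,1.5,-135,0,-1.5,1.5,-136,0,-1.5,1.5,-136,0,-1.5,1.5,-136,0]'

```text
clock: 2.15
tool_pos: [0.5616, 0.307, 0.061]
tool_rot: [0.171, 0.985, 0.0, 0.0]
wrist_force: [0.9, -0.0, -0.3]
opening: 0.0849
```

Emit:
servo_tool --commands '[0,0,0,0,0,0,0,0,0,0,0,0,0,0,0,0,0,0,0,0,0,0,0,0,0,0,0,0,0,0,0,0,0,0,0,0,0,0,0,0]' --claw 40

```text
clock: 3.15
tool_pos: [0.5615, 0.3068, 0.0608]
tool_rot: [0.171, 0.985, 0.0, 0.0]
wrist_force: [-1.5, -1.8, 7.6]
opening: 0.0482
```

```bash
python3 - <<'E'
from h import *
snap('wrist','w2.png');s=state();print(s['tool_pos'],s['opening'],s['wrist_force'])
E
```

```text
[0.56148908 0.30683079 0.06077698] 0.048264044043853836 [-1.6771727  -0.43495644  6.5839455 ]
```

View pics/w2.png

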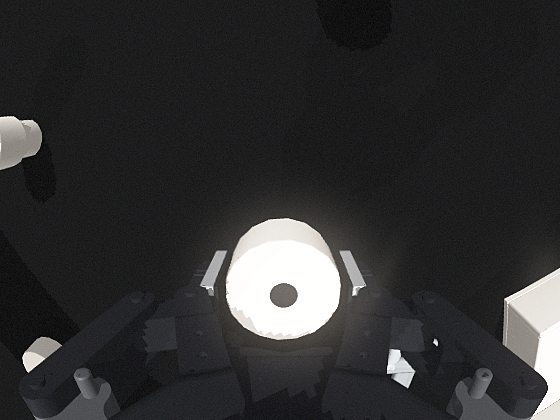

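Held; the bearing's hole is at (284,295), with the pads at rows 250–295 on either side.

```bash
python3 - <<'E'
from h import *
s=state();c=vision.get_calibration('wrist')
from scipy.spatial.transform import Rotation as R
for z in(.06,.064):
  p=onz(c,'wrist',(284,295),z);d=p-s['tool_pos'];print(p,d*1e3,'tool frame',R.from_quat(s['tool_rot']).inv().apply(d)*1e3)
o,_=ray(c,'wrist',(284,295));print(R.from_quat(s['tool_rot']).inv().apply(o-s['tool_pos']))
E
```

```text
[0.56292594 0.30559204 0.06      ] [ 1.43686015 -1.23874617 -0.77697558] tool frame [-1.77005014 -0.68190878  0.77760732]
[0.56064267 0.30638409 0.064     ] [-0.84641164 -0.44669502  3.22302442] tool frame [ 0.64482614 -0.70524456 -3.22345542]
[ 0.06945533 -0.00137018 -0.11723143]
```

Emit:
servo_tool --commands '[0,0,10,0,0,0,35,0,0,0,70,0,0,0,105,0,0,-10,130,0,0,-40,140,0,0,-80,140,0,0,-125,140,0,0,-170,140,0,0,-215,140,0]'

```text
clock: 4.2
tool_pos: [0.561, 0.0901, 0.201]
tool_rot: [0.171, 0.985, -0.0, 0.0]
wrist_force: [-0.1, -0.1, -1.1]
opening: 0.0482
```

Emit:
servo_tool --commands '[0,-45,0,0,0,-90,0,0,0,-135,0,0,0,-180,0,0,-5,-225,0,0,-10,-270,0,0,-15,-310,0,0,-15,-345,0,0,-15,-362,0,0,-15,-367,0,0]'

```text
clock: 5.2
tool_pos: [0.5459, -0.2769, 0.2005]
tool_rot: [0.172, 0.985, -0.0, 0.0]
wrist_force: [0.3, 0.5, -1.4]
opening: 0.0478
```

Emit:
servo_tool --commands '[0,0,0,0,0,0,0,0,0,0,0,0,0,0,0,0,0,0,0,0,0,0,0,0,0,0,0,0,0,0,0,0,0,0,0,0,0,0,0,0]'

```text
clock: 6.2
tool_pos: [0.5463, -0.2752, 0.2003]
tool_rot: [0.171, 0.985, -0.0, -0.0]
wrist_force: [0.3, -0.4, -1.9]
opening: 0.0486
```

```bash
python3 - <<'E'
from h import *
snap('wrist','w3.png');s=state();print(s['tool_pos'],s['tool_rot'],s['opening'],s['wrist_force'],s['joint_positions'])
E
```

```text
[ 0.54627414 -0.27518816  0.20024537] [ 1.71084784e-01  9.85256308e-01 -4.47092598e-05 -3.38320699e-05] 0.0480487929183748 [-0.59239376 -0.54164517 -1.83764568] [ 0.51422496  0.83263517 -0.21320079  1.41057761  0.19823524  0.91940106
  1.47529508]
```

View pics/w3.png

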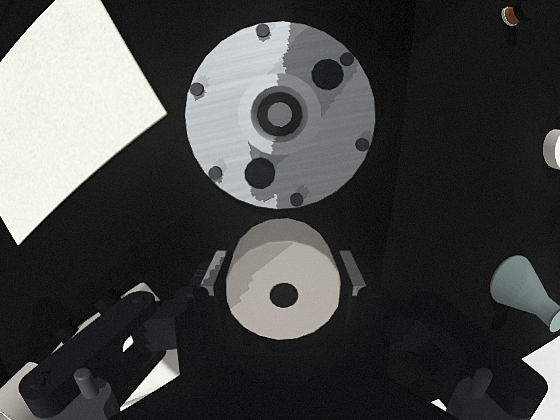

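The held bearing is seated as before (hole 284,295). The neck mouth is near (279,113); I zoom in for its rim.

```bash
python3 - <<'E'
from h import *
im=cv2.imread('pics/w3.png');cv2.imwrite('pics/w3c.png',cv2.resize(im[60:170,225:335],None,fx=5,fy=5,interpolation=cv2.INTER_CUBIC))
c=vision.get_calibration('wrist');s=state()
for uv in((279.5,113),(279.5,114)): print(onz(c,'wrist',uv,.075))
E
```

```text
[ 0.47590692 -0.25372708  0.075     ]
[ 0.47660915 -0.25397847  0.075     ]
```

View pics/w3c.png

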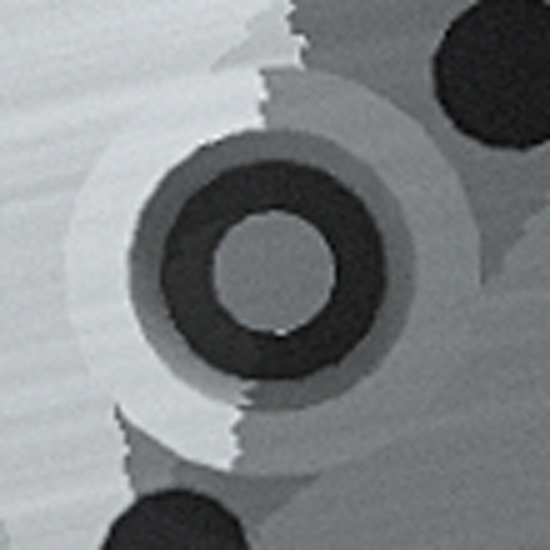

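Rim centre is (279.2,113.6), which gives the mouth at about (0.476,-0.254). I'll move the bearing over it and start down.

Emit:
servo_tool --commands '[-20,6,0,0,-45,14,0,0,-65,20.5,0,0,-71,22.5,0,0,-71,22.5,-15,0,-71,22.5,-35,0,-71,22.5,-50,0,-71,22.5,-58,0,-71,22.5,-60,0,-71,22.5,-60,0]'

```text
clock: 7.25
tool_pos: [0.4756, -0.2527, 0.1405]
tool_rot: [0.171, 0.985, -0.0, 0.0]
wrist_force: [0.6, -0.8, -1.2]
opening: 0.0483
```

Emit:
servo_tool --commands '[0,0,-1,0,0,0,-3,0,0,0,-5,0,0,0,-7,0,0,0,-9,0,0,0,-11,0,0,0,-13,0,0,0,-14,0,0,0,-14,0,0,0,-14,0]'

```text
clock: 8.25
tool_pos: [0.4753, -0.2527, 0.1263]
tool_rot: [0.171, 0.985, -0.0, 0.0]
wrist_force: [-0.1, -0.6, -1.7]
opening: 0.0479
```

```bash
python3 - <<'E'
from h import *
snap('scene','s2.png');s=state();print(s['tool_pos'],s['opening'],s['wrist_force'],s['ft_torque'])
im=cv2.imread('pics/s2.png');cv2.imwrite('pics/s2c.png',cv2.resize(im[250:420,40:260],None,fx=3,fy=3,interpolation=cv2.INTER_CUBIC))
E
```

```text
[ 0.47532912 -0.25267404  0.12633537] 0.04811496948116912 [-0.06225598  0.51634305 -1.71346176] [0.0269177  0.03423854 0.02606261]
```

View pics/s2c.png

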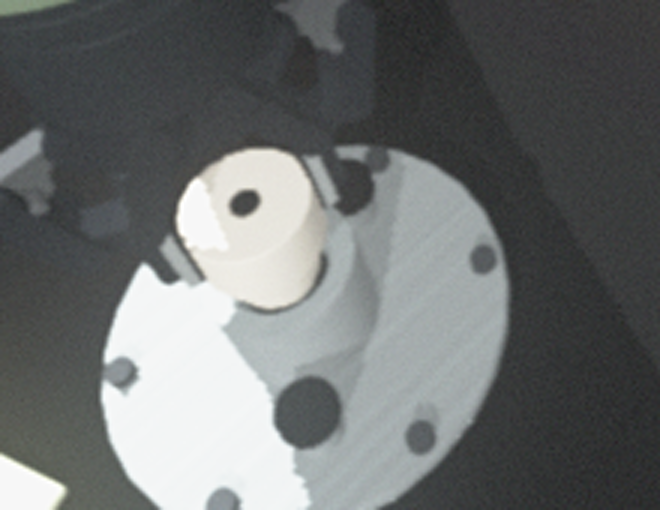

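The bearing tip is inside the neck with no contact force. I continue slowly.

Emit:
servo_tool --commands '[0,0,-0.7,0,0,0,-1.4,0,0,0,-2.1,0,0,0,-2.8,0,0,0,-3.5,0,0,0,-4.2,0,0,0,-4.9,0,0,0,-5.6,0,0,0,-6.3,0,0,0,-7,0]'

```text
clock: 9.3
tool_pos: [0.4754, -0.2527, 0.1194]
tool_rot: [0.171, 0.985, -0.0, 0.0]
wrist_force: [-1.4, -0.2, 7.0]
opening: 0.0477
```

Emit:
servo_tool --commands '[0,0,-0.7,0,0,0,-1.4,0,0,0,-2.1,0,0,0,-2.8,0,0,0,-3.5,0,0,0,-4.2,0,0,0,-4.9,0,0,0,-5.6,0,0,0,-6.3,0,0,0,-7,0]'

```text
clock: 10.3
tool_pos: [0.4755, -0.2527, 0.1126]
tool_rot: [0.171, 0.985, -0.0, 0.0]
wrist_force: [-1.4, 0.8, 7.9]
opening: 0.0482
```

Emit:
servo_tool --commands '[0,0,-0.5,0,0,0,-1,0,0,0,-1.5,0,0,0,-2,0,0,0,-2.5,0,0,0,-3,0,0,0,-3.5,0,0,0,-4,0,0,0,-4,0,0,0,-4,0]'

```text
clock: 11.3
tool_pos: [0.4755, -0.2527, 0.1086]
tool_rot: [0.171, 0.985, -0.0, 0.0]
wrist_force: [-1.5, 0.5, 6.6]
opening: 0.0483
```

Emit:
servo_tool --commands '[0,0,-0.2,0,0,0,-0.4,0,0,0,-0.6,0,0,0,-0.8,0,0,0,-1,0,0,0,-1.2,0,0,0,-1.4,0,0,0,-1.6,0,0,0,-1.8,0,0,0,-2,0]'

```text
clock: 12.3
tool_pos: [0.4755, -0.2527, 0.1066]
tool_rot: [0.171, 0.985, -0.0, 0.0]
wrist_force: [-2.2, -0.3, 8.1]
opening: 0.048
```

Emit:
servo_tool --commands '[0,0,-0.1,0,0,0,-0.2,0,0,0,-0.3,0,0,0,-0.4,0,0,0,-0.5,0,0,0,-0.5,0,0,0,-0.5,0,0,0,-0.5,0,0,0,-0.5,0,0,0,-0.5,0]'

```text
clock: 13.3
tool_pos: [0.4754, -0.2527, 0.1061]
tool_rot: [0.171, 0.985, -0.0, 0.0]
wrist_force: [-1.1, -0.4, 8.1]
opening: 0.0483
```

Emit:
servo_tool --commands '[0,0,-0.1,0,0,0,-0.2,0,0,0,-0.3,0,0,0,-0.4,0,0,0,-0.5,0,0,0,-0.5,0,0,0,-0.5,0,0,0,-0.5,0,0,0,-0.5,0,0,0,-0.5,0]'

```text
clock: 14.3
tool_pos: [0.4755, -0.2528, 0.1058]
tool_rot: [0.171, 0.985, -0.0, 0.0]
wrist_force: [-2.4, 0.7, 12.3]
opening: 0.0481
```

Emit:
servo_tool --commands '[0,0,-0.1,0,0,0,-0.2,0,0,0,-0.3,0,0,0,-0.4,0,0,0,-0.4,0,0,0,-0.4,0,0,0,-0.4,0,0,0,-0.4,0,0,0,-0.4,0,0,0,-0.4,0]'

```text
clock: 15.3
tool_pos: [0.4755, -0.2528, 0.1057]
tool_rot: [0.171, 0.985, -0.0, 0.0]
wrist_force: [-4.0, 0.7, 18.0]
opening: 0.0482
```

Emit:
servo_tool --commands '[0,0,-0.1,0,0,0,-0.2,0,0,0,-0.3,0,0,0,-0.4,0,0,0,-0.4,0,0,0,-0.4,0,0,0,-0.4,0,0,0,-0.4,0,0,0,-0.4,0,0,0,-0.4,0]'

```text
clock: 16.3
tool_pos: [0.4755, -0.2528, 0.1056]
tool_rot: [0.171, 0.985, -0.0, 0.001]
wrist_force: [-5.4, 2.0, 25.9]
opening: 0.0478
```

Force rose sharply while the height stalled at the expected home value: that is the shoulder. I relieve the load, release and rise.

Emit:
servo_tool --commands '[0,0,0.3,0,0,0,0.6,0,0,0,0.6,0,0,0,0.6,0,0,0,0.6,0,0,0,0.6,0,0,0,0.6,0,0,0,0.6,0,0,0,0.6,0,0,0,0.6,0]'

```text
clock: 17.3
tool_pos: [0.4755, -0.2528, 0.1057]
tool_rot: [0.171, 0.985, -0.0, 0.0]
wrist_force: [-2.2, 0.4, 14.7]
opening: 0.0477
```

Emit:
servo_tool --commands '[0,0,0,0,0,0,0,0,0,0,0,0,0,0,0,0,0,0,0,0,0,0,0,0,0,0,0,0,0,0,0,0,0,0,0,0,0,0,0,0]' --claw 80

```text
clock: 18.3
tool_pos: [0.4753, -0.2527, 0.1051]
tool_rot: [0.171, 0.985, -0.0, 0.0]
wrist_force: [-0.1, -0.1, -0.3]
opening: 0.0801
```

Emit:
servo_tool --commands '[0,0,5,0,0,0,15,0,0,0,30,0,0,0,50,0,0,0,75,0,10,0,100,0,30,0,110,0,50,-10,115,0,65,-20,115,0,70,-23,115,0]'

```text
clock: 19.3
tool_pos: [0.5461, -0.2763, 0.2207]
tool_rot: [0.171, 0.985, -0.0, 0.0]
wrist_force: [0.4, -0.1, -0.1]
opening: 0.0798
```

```bash
python3 - <<'E'
from h import *
for n in('top','scene','wrist'):snap(n,n+'3.png')
s=state();print(s['clock'],s['tool_pos'],s['opening'],s['wrist_force'])
a=cv2.imread('pics/scene3.png')[250:420,40:240];b=cv2.imread('pics/wrist3.png')[20:190,180:380]
cv2.imwrite('pics/end.png',cv2.resize(np.hstack([a,b]),None,fx=2,fy=2,interpolation=cv2.INTER_CUBIC))
E
```

```text
19.45 [ 0.5448294  -0.27538083  0.22020143] 0.08004013620869357 [ 0.26317744 -0.14306865  0.33622497]
```

View pics/end.png

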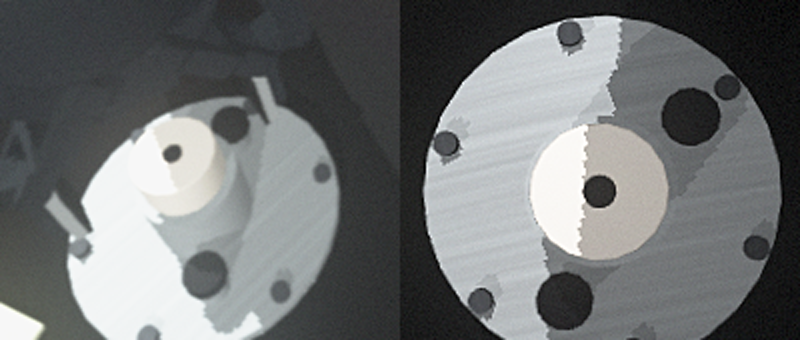

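The end view shows the bearing upright in the neck with its head seated on the face, hole at wrist (279,115) / scene (126,326), and the fingers clear.

```bash
python3 -c "
from h import *
print(robot.finish_job())"
```

```text
the job is handed in; nothing more can be done
None
```

I pressed the large stirrer bearing into the open centre neck of the lid, stopped at the shoulder, let go, and handed the job in at about 19.5 s. I have no verdict back, since the interface reports none.

- **Pressing:** The seal ring resisted with about 8–10 N all the way down. At TCP height 0.1057 m, where the grasp height predicted home (0.1058 m), the force rose from 8 to 26 N over the last 1.3 mm commanded, with only about 0.5 mm of travel. I stopped there, well under the 60 N limit.
- **Release:** I eased the load to about 15 N and then opened the gripper. The wrist force returned to about 0, and the arm backed away.
- **Last look:** The final scene and wrist pictures show the bearing upright and centred, its head down on the neck and the fingers clear. I judged it flush by eye and from the force and height readings; I did not measure the final head height from the images.
- **Disagreement:** The first top and scene estimates of the mouth differed by about 13 mm. I used the close wrist-camera estimate instead, and the bearing went in without notable side force.

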